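# Find the loose clamp-rail bolt and hold its guard cap open

### The arm

A 6-joint arm with a two-finger parallel gripper is mounted at the origin on the work surface. World frame = base frame: x ahead of the robot, y to its left, z up, the work surface at z = 0. Lengths are in m, angles in rad, forces in N, time in s.
With the tool pointing down it reaches from about 0.35 to 0.975 m from the base axis. Payload 4.9 kg.
Tool frame: the origin (TCP) lies at the very end of the fingers, on their centre line; the grasp point (between the pads) lies 19 mm behind it; z points along the fingers, y is the line along which they close (so a half turn about z gives the same grasp; the last joint's range is limited). The gripper opens to 85 mm and grips with 20 to 120 N. Pads are 22 mm wide; open, the fingers measure 114 mm over their backs; the gripper's body (76 mm by 85 mm) begins 54 mm behind the grasp point. The pads swing forward as they close: fully open they stand 13 mm farther back than shut.
Start: joints at [-1.466, 0.053, 1.613, -0, 1.476, -0.119], TCP at [0.139, -0.609, 0.231] pointing down, gripper open.
Joint ranges: [-3.01, 3.01], [-1.01, 2.22], [0.06, 2.58], [-1.02, 4.17], [0.09, 2.62], [-3.14, 3.14]. Speed limits (rad/s): [2.57, 2.57, 3.14, 3.14, 3.14, 3.14].

### API

Orientations are given as a unit quaternion [w, x, y, z].
In Python, from plant import state, optics, ticket, nets gives the robot as it stands. The module is installed in compiled form; this text tells all that it offers.
- The arm moves only by the shell command python3 -m inch 'ROWS' [OPENING]. ROWS is JSON, a list of rows, each an object of numbers: "dx", "dy", "dz": the shift along the tool's x, y, z as a fraction of full scale; "rx", "ry", "rz": the turn, a rotation vector about the tool's x, y, z as a fraction of full scale. In form: [{"dx": .., "dy": .., "dz": .., "rx": .., "ry": .., "rz": ..}, ...]. A call has 1 to 5 rows; each row is the pose to reach, as a shift and turn from the pose commanded when the call began, along the tool's axes at that moment; what a row does not reach only later rows make up. Full scale, the value 1, is 0.8 m for a shift and 1.5 rad for a turn. A row lasts 1/10 s, in which the tool goes at most 50 mm and 8.59 degrees, less where a joint would pass 70% of its speed; a pose out of reach is approached as far as the arm can. A call with a number of a shift or a turn outside -1 to 1 is refused whole. A call with a gripper value outside its range is refused whole. OPENING is the opening, from -1 (shut) to 1 (fully open), set as the call begins (- or left out, the last holds). The fingers move at their own pace and stop on an object; the grip force is fixed at half the most. Time passes only in rows, so rows that repeat a pose let the fingers close. It gives the time, the measured TCP pose, the force, the opening and the grip force at its end, in the units of the state.
- state(): the state, without advancing time (a new reading comes with each control period).
- optics.grab_frame(name): name is "scene" or "top" or "wrist"; returns the picture (480x640x3 uint8, red, green, blue); there is no depth.
- optics.camera_info(name): a dict with "fx", "fy", "cx", "cy" (pixels), "R" (3x3) and "t" (3): a world point X has camera coordinates R X + t. Camera axes: x right, y down, z forward; pixel columns grow to the right and rows downward; lengths in m; the calibration is good to about 2 mm. A picture is of the moment at which its call begins: read the wrist's pose just before it. camera_info takes no time and is no camera call; for the wrist camera it gives the pose at the moment of the call.
- ticket.job_done(): hands the job in; it is judged then, once.
Trained networks look in the newest picture that a camera, given by its name, has taken for a name from the list of things; names that differ only in an ending like _2 or _b are one class to them, and where a whole thing is asked for, a point or a joint stands for the part that bears it (a point fixed in the world has none). Each returns a list of dicts, best first, with "confidence" (0 to 1); they miss things now and then, are a little off and sometimes report something else, mostly with a low value. They report only what shows in the picture. A call takes as long as a camera call.
- nets.boxes_of(camera, name): "bbox" ([centre column, centre row, width, height] in pixels, round what is visible of it).
- nets.outline_of(camera, name): "pixels" (480x640 bool, what is visible of it) and "bbox" ([centre column, centre row, width, height] in pixels, round what is visible of it).
The state is a dict: "time": time; "joint_pos": joint angles; "joint_vel": joint speeds; "joint_efforts": joint torques, N m; "tool_pos": TCP position; "tool_rot": TCP orientation; "contact_force": force on the tool from outside, world axes, zero at the start; "ft_torque": the same for the moment, N m; "gripper_width": opening from 0.0 (shut) to 1.0 (fully open); "grasp_force": force on a finger pad.
Only numpy, scipy, OpenCV 4.12 (cv2) and the standard library are available. Lean on these libraries where they do the work, as an engineer would, in place of code of your own. Each camera call takes 0.05 s, during which the arm holds its last target. There are 200 camera calls.

### The job

One of the three bolts on the clamp rail has come loose: with the fingers, gently tap the three bolt heads one after another, going from the robot's left (+y) to its right, and notice which one gives way when pushed down. Then lift the hinged guard cap of that loose bolt until it stands well open, about 50 degrees, and finish while still holding it up there so that a workmate can get at the bolt with a spanner. Keep the caps of the two tight bolts shut and do not disturb the things lying around.

Things in the scene. Friction and masses are not known exactly. Their poses are not given: they have to be found in the camera images.
- rail: Aluminium clamp rail fixed to the bench, 120 x 440 x 12 mm (x, y, z). Origin at the centre of its underside, on the bench; its y axis runs along the rail (towards the robot's left), its x axis away from the robot, across the rail, and stays level. Three look-alike bolt stations stand on it in a row about 130 mm apart: left, middle and right; any of the letters a, b, c may be in any place, and the letters say nothing else.
- bolt_a: Bolt of station a: upright round steel head 20 mm across. Origin: centre of its flat top, 52 mm above the bench, 14 mm proud of the closed cap (through a 30 mm hole in it). A tight bolt does not move when pushed down; the loose one looks the same but sinks 7 mm (0.3 N per mm), bottoms hard, and springs back. It is also turned by 0.004 rad, too little to see or measure: only a tap finds it.
- bolt_b: Bolt of station b: upright round steel head 20 mm across. Origin: centre of its flat top, 52 mm above the bench, 14 mm proud of the closed cap (through a 30 mm hole in it). A tight bolt does not move when pushed down; the loose one looks the same but sinks 7 mm (0.3 N per mm), bottoms hard, and springs back. It is also turned by 0.004 rad, too little to see or measure: only a tap finds it.
- bolt_c: Bolt of station c: upright round steel head 20 mm across. Origin: centre of its flat top, 52 mm above the bench, 14 mm proud of the closed cap (through a 30 mm hole in it). A tight bolt does not move when pushed down; the loose one looks the same but sinks 7 mm (0.3 N per mm), bottoms hard, and springs back. It is also turned by 0.004 rad, too little to see or measure: only a tap finds it.
- cap_a (a joint): Opening angle (rad) of the hinged steel guard cap of station a: 0 shut (flat, at the start), 1.3 at its stop; it falls shut by its own weight (0.18 to 0.35 kg) from any angle. The cap is a flat plate 80 x 66 x 6 mm (rail x, y, z), top 38 mm above the bench, with the bolt at its middle. Its level hinge runs along rail y, at the plate's edge farthest from the robot, 35 mm above the bench. Opening lifts the edge nearest the robot.
- cap_a_tab (a point): Centre of the pull tab of cap a: a steel disc 22 mm across and 16 mm thick, standing on edge with its flat faces towards rail +y and -y, on the end of a tongue 14 mm wide that sticks out of the cap's middle towards the robot. Closed: 43 mm above the bench, 75 mm from the bolt's axis towards rail -x, 115 mm from the hinge line and 8 mm above it. Clear on both sides; pinched on its flat faces from above it can pivot between the fingers as the cap swings up.
- cap_b (a joint): Opening angle (rad) of the hinged steel guard cap of station b: 0 shut (flat, at the start), 1.3 at its stop; it falls shut by its own weight (0.18 to 0.35 kg) from any angle. The cap is a flat plate 80 x 66 x 6 mm (rail x, y, z), top 38 mm above the bench, with the bolt at its middle. Its level hinge runs along rail y, at the plate's edge farthest from the robot, 35 mm above the bench. Opening lifts the edge nearest the robot.
- cap_b_tab (a point): Centre of the pull tab of cap b: a steel disc 22 mm across and 16 mm thick, standing on edge with its flat faces towards rail +y and -y, on the end of a tongue 14 mm wide that sticks out of the cap's middle towards the robot. Closed: 43 mm above the bench, 75 mm from the bolt's axis towards rail -x, 115 mm from the hinge line and 8 mm above it. Clear on both sides; pinched on its flat faces from above it can pivot between the fingers as the cap swings up.
- cap_c (a joint): Opening angle (rad) of the hinged steel guard cap of station c: 0 shut (flat, at the start), 1.3 at its stop; it falls shut by its own weight (0.18 to 0.35 kg) from any angle. The cap is a flat plate 80 x 66 x 6 mm (rail x, y, z), top 38 mm above the bench, with the bolt at its middle. Its level hinge runs along rail y, at the plate's edge farthest from the robot, 35 mm above the bench. Opening lifts the edge nearest the robot.
- cap_c_tab (a point): Centre of the pull tab of cap c: a steel disc 22 mm across and 16 mm thick, standing on edge with its flat faces towards rail +y and -y, on the end of a tongue 14 mm wide that sticks out of the cap's middle towards the robot. Closed: 43 mm above the bench, 75 mm from the bolt's axis towards rail -x, 115 mm from the hinge line and 8 mm above it. Clear on both sides; pinched on its flat faces from above it can pivot between the fingers as the cap swings up.
- spanner: Bystander: steel spanner 170 mm long lying on the bench near the robot. Origin on the bench under it.
- weight_center (a point): Bystander: brass pattern weight, upright cylinder 64 mm across, 45 mm high, beyond the right end of the rail. Point at its centre.
- jar: Bystander: closed amber glass jar, 60 mm across, 90 mm high, beyond the left end of the rail. Origin at the centre of its underside.
- mallet: Bystander: hammer 240 mm long lying beyond the rail, roughly along world y. Origin on the bench under it.

How it is judged:
On the way, in this order (a step that is already met when the one before it is completed fails the run):
1. the left bolt head is tapped with the fingers (over 0.8 N for 0.05 s) (((y of bolt_a in the frame of rail above 0.07 m and contact force between the fingers and bolt_a above 0.8 N) or (y of bolt_b in the frame of rail above 0.07 m and contact force between the fingers and bolt_b above 0.8 N) or (y of bolt_c in the frame of rail above 0.07 m and contact force between the fingers and bolt_c above 0.8 N))), for 0.05 s.
2. the middle bolt head is tapped with the fingers (over 0.8 N for 0.05 s) (((y of bolt_a in the frame of rail between -0.07 and 0.07 m and contact force between the fingers and bolt_a above 0.8 N) or (y of bolt_b in the frame of rail between -0.07 and 0.07 m and contact force between the fingers and bolt_b above 0.8 N) or (y of bolt_c in the frame of rail between -0.07 and 0.07 m and contact force between the fingers and bolt_c above 0.8 N))), for 0.05 s.
3. the right bolt head is tapped with the fingers (over 0.8 N for 0.05 s) (((y of bolt_a in the frame of rail below -0.07 m and contact force between the fingers and bolt_a above 0.8 N) or (y of bolt_b in the frame of rail below -0.07 m and contact force between the fingers and bolt_b above 0.8 N) or (y of bolt_c in the frame of rail below -0.07 m and contact force between the fingers and bolt_c above 0.8 N))), for 0.05 s.
4. after that, the loose bolt's cap is lifted (over 0.65 rad) by the fingers (((angle between the x axis of bolt_a and the x axis of rail, either way round above 0.002 rad and value of joint cap_a above 0.65 rad and contact force between the fingers and cap_a above 0.3 N) or (angle between the x axis of bolt_b and the x axis of rail, either way round above 0.002 rad and value of joint cap_b above 0.65 rad and contact force between the fingers and cap_b above 0.3 N) or (angle between the x axis of bolt_c and the x axis of rail, either way round above 0.002 rad and value of joint cap_c above 0.65 rad and contact force between the fingers and cap_c above 0.3 N))), for 0.2 s.
At the end, for the whole second after the job is handed in: The guard cap of the loose bolt (the one that sinks; the judge knows it by its tiny turn) is held by the fingers (contact force over 0.3 N), still, at least 0.65 rad (37 degrees) open; the other two caps are shut (under 0.1 rad) (((angle between the x axis of bolt_a and the x axis of rail, either way round above 0.002 rad and value of joint cap_a above 0.65 rad and contact force between the fingers and cap_a above 0.3 N) or (angle between the x axis of bolt_b and the x axis of rail, either way round above 0.002 rad and value of joint cap_b above 0.65 rad and contact force between the fingers and cap_b above 0.3 N) or (angle between the x axis of bolt_c and the x axis of rail, either way round above 0.002 rad and value of joint cap_c above 0.65 rad and contact force between the fingers and cap_c above 0.3 N)) and (angle between the x axis of bolt_a and the x axis of rail, either way round above 0.002 rad or value of joint cap_a below 0.1 rad) and (angle between the x axis of bolt_b and the x axis of rail, either way round above 0.002 rad or value of joint cap_b below 0.1 rad) and (angle between the x axis of bolt_c and the x axis of rail, either way round above 0.002 rad or value of joint cap_c below 0.1 rad) and velocity of joint cap_a between -0.1 and 0.1 rad/s and velocity of joint cap_b between -0.1 and 0.1 rad/s and velocity of joint cap_c between -0.1 and 0.1 rad/s); the arm keeps its last pose, push and grip.
It fails at once if the cap of a tight bolt is lifted (over 0.25 rad) ((angle between the x axis of bolt_a and the x axis of rail, either way round below 0.002 rad and value of joint cap_a above 0.25 rad) or (angle between the x axis of bolt_b and the x axis of rail, either way round below 0.002 rad and value of joint cap_b above 0.25 rad) or (angle between the x axis of bolt_c and the x axis of rail, either way round below 0.002 rad and value of joint cap_c above 0.25 rad)).
It fails at once if a bolt head is struck with more than 60 N (contact force between the fingers and bolt_a above 60 N or contact force between the fingers and bolt_b above 60 N or contact force between the fingers and bolt_c above 60 N).
It fails at once if the spanner, weight, jar or mallet is moved more than 30 mm (distance of any of spanner, weight_center, jar, mallet from where it was at the start of the episode above 0.03 m).
It fails at once if the spanner, weight, jar or mallet touches a cap (contact force between any of spanner, weight, jar, mallet and cap_a above 0.1 N or contact force between any of spanner, weight, jar, mallet and cap_b above 0.1 N or contact force between any of spanner, weight, jar, mallet and cap_c above 0.1 N).
It also fails if it takes over 51 s, if anything falls off the work surface, if the arm or the gripper's body presses on something with over 40 N, if the wrist force passes 120 N, or if a joint passes its speed limit or range.

## Working session

There is one attempt and no reset: what is moved stays moved. The work goes in short steps, Python scripts to look and compute and a shell command to move; the robot and the scene stay as the last step left them, time stands still between calls to the robot, and variables do not carry over. Pictures are saved under pics/ and viewed, at most 10 in all, crops included, and the job is handed in when it is done.

```bash
mkdir -p pics; cat > h.py <<'E'
import numpy as np, cv2
from plant import state, optics, ticket, nets
def ray(cam,u,v,z):
    c=optics.camera_info(cam);R=np.array(c["R"]);t=np.array(c["t"])
    d=R.T@np.array([(u-c["cx"])/c["fx"],(v-c["cy"])/c["fy"],1]);o=-R.T@t
    return o+d*(z-o[2])/d[2]
def save(cam,n):
    im=optics.grab_frame(cam);cv2.imwrite(f"pics/{n}.png",im[:,:,::-1]);return im
E
python3 - <<'E'
from h import *
np.set_printoptions(precision=4,suppress=True)
save("top","top1")
for n,z in [("bolt_a",.052),("cap_a_tab",.043),("cap_a",.038),("rail",.012),("jar",.09),("mallet",.02),("spanner",0),("weight_center",.045)]:
    for b in nets.boxes_of("top",n)[:4]:
        print(n,round(b["confidence"],2),np.round(b["bbox"],1),ray("top",*b["bbox"][:2],z))
s=state();print(s["time"],s["tool_pos"],s["tool_rot"],s["gripper_width"])
E
```

```text
bolt_a 0.61 [351.1 241.4  14.5  10.2] [ 0.5393 -0.0595  0.052 ]
cap_a_tab 0.67 [408.6 260.4  32.9  60.7] [ 0.4951 -0.1894  0.043 ]
cap_a 0.97 [294.6 242.2  29.1  52.3] [0.5402 0.0683 0.038 ]
cap_a 0.82 [350.6 250.2  32.5  54.1] [ 0.5202 -0.059   0.038 ]
cap_a 0.71 [407.  258.6  30.3  52.5] [ 0.4994 -0.1868  0.038 ]
rail 0.69 [350.8 243.8 190.9  80. ] [ 0.5365 -0.0617  0.012 ]
jar 0.59 [156.9 177.4  35.2  34.2] [0.6839 0.3684 0.09  ]
jar 0.36 [294.6 234.    9.7  11.8] [0.5546 0.0664 0.09  ]
mallet 0.7 [294.5 243.6  29.3  53.6] [0.5382 0.0691 0.02  ]
mallet 0.61 [280.9 132.2  98.7  37.7] [0.8013 0.0982 0.02  ]
mallet 0.27 [448.1 321.4  71.2  26.1] [ 0.3552 -0.28    0.02  ]
spanner 0.83 [449.2 322.7  69.3  23. ] [ 0.3504 -0.2876  0.    ]
weight_center 0.86 [499.7 214.9  32.6  25.2] [ 0.5955 -0.3988  0.045 ]
0.45 [ 0.1387 -0.6093  0.2312] [-0.0001  0.9937  0.1117 -0.    ] 1.00266328403727
```

View pics/top1.png

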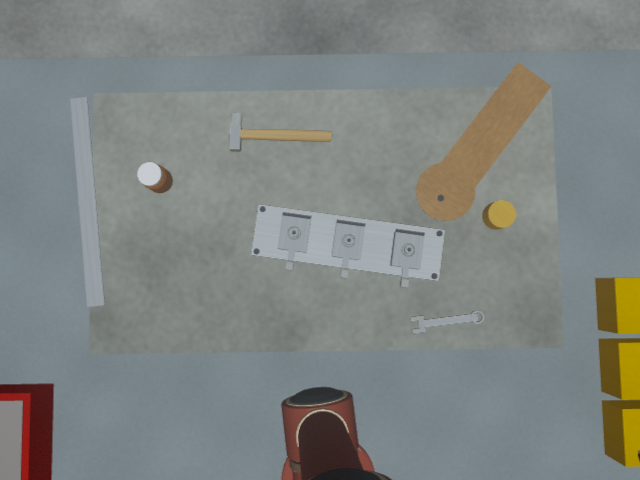

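The top view shows the rail tilted by about -8°. The bolts are near (294,233), (348,240) and (409,249), the tabs near (290,266), (345,273) and (405,283). I'll move above the rail now.

```bash
python3 -m inch '[{"dx":0.3,"dy":-0.27,"dz":-0.06},{"dx":0.3,"dy":-0.27,"dz":-0.06},{"dx":0.3,"dy":-0.27,"dz":-0.06},{"dx":0.3,"dy":-0.27,"dz":-0.06},{"dx":0.3,"dy":-0.27,"dz":-0.06}]' -1
python3 - <<'E'
from h import *
np.set_printoptions(precision=4,suppress=True)
P=[ray("top",*p,.052) for p in [(294,233),(348.5,240.3),(409,249.3)]];print(np.array(P))
T=[ray("top",*p,.05) for p in [(290,266),(345,273),(405,283)]];print(np.array(T))
s=state();print(s["time"],s["tool_pos"],s["tool_rot"],s["contact_force"])
save("scene","scene1")
E
```

```text
[[ 0.5601  0.0689  0.052 ]
 [ 0.5419 -0.0537  0.052 ]
 [ 0.5197 -0.1893  0.052 ]]
[[ 0.4859  0.0788  0.05  ]
 [ 0.4685 -0.0445  0.05  ]
 [ 0.4443 -0.1786  0.05  ]]
0.45 [ 0.1387 -0.6093  0.2312] [-0.0001  0.9937  0.1117 -0.    ] [-0.2349 -0.1392  0.3174]validation failed for argument at $[0]...
```

View pics/scene1.png

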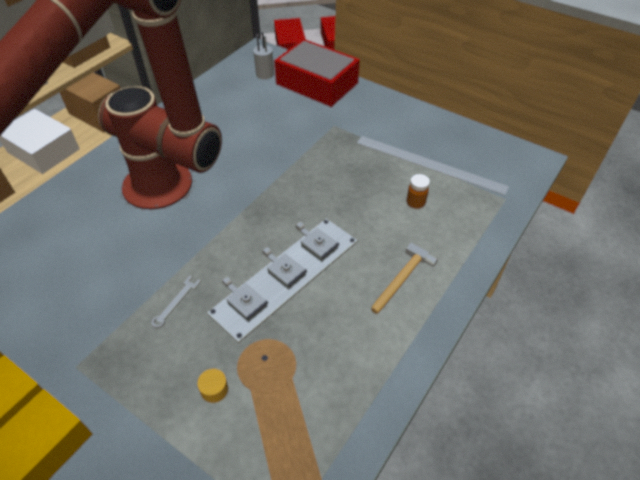

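The scene view shows the same layout: the rail and its three stations near (245,300), (285,268) and (318,240). The brown paddle at (267,370) is flat and clear of my path. The move was refused, so I'll resend it with all six keys in each row.

```bash
python3 -m inch '[{"dx":0.3,"dy":-0.27,"dz":-0.06,"rx":0,"ry":0,"rz":0},{"dx":0.3,"dy":-0.27,"dz":-0.06,"rx":0,"ry":0,"rz":0},{"dx":0.3,"dy":-0.27,"dz":-0.06,"rx":0,"ry":0,"rz":0},{"dx":0.3,"dy":-0.27,"dz":-0.06,"rx":0,"ry":0,"rz":0},{"dx":0.3,"dy":-0.27,"dz":-0.06,"rx":0,"ry":0,"rz":0}]' -1
python3 - <<'E'
from h import *
s=state();print(s["time"],s["tool_pos"],s["tool_rot"],s["contact_force"])
E
```

```text
time: 1.0
tool_pos: [0.2819, -0.4057, 0.2685]
tool_rot: [0.0, 0.994, 0.111, 0.0]
contact_force: [1.2, -1.0, -0.3]
gripper_width: 0.145
grasp_force: 0.0
1.0 [ 0.28194794 -0.40566874  0.26854352] [3.07109839e-04 9.93781704e-01 1.11345331e-01 2.17895036e-04] [ 1.21181807 -1.00250936 -0.27179494]
```

```bash
python3 -m inch '[{"dx":0.2,"dy":-0.175,"dz":0,"rx":0,"ry":0,"rz":0.24},{"dx":0.2,"dy":-0.175,"dz":0,"rx":0,"ry":0,"rz":0.24},{"dx":0.2,"dy":-0.175,"dz":0,"rx":0,"ry":0,"rz":0.24},{"dx":0.2,"dy":-0.175,"dz":0,"rx":0,"ry":0,"rz":0.24},{"dx":0.2,"dy":-0.175,"dz":0,"rx":0,"ry":0,"rz":0.24}]' -1
python3 -m inch '[{"dx":0.09,"dy":-0.235,"dz":0,"rx":0,"ry":0,"rz":0},{"dx":0.09,"dy":-0.235,"dz":0,"rx":0,"ry":0,"rz":0},{"dx":0.09,"dy":-0.235,"dz":0,"rx":0,"ry":0,"rz":0},{"dx":0.09,"dy":-0.235,"dz":0,"rx":0,"ry":0,"rz":0},{"dx":0.09,"dy":-0.235,"dz":0,"rx":0,"ry":0,"rz":0}]' -1
python3 - <<'E'
from h import *
np.set_printoptions(precision=4,suppress=True)
c=optics.camera_info("wrist");print(-np.array(c["R"]).T@np.array(c["t"]),np.array(c["R"])[2])
save("wrist","w1")
for n,z in [("bolt_a",.052),("cap_a_tab",.043),("cap_a",.038)]:
    for b in nets.boxes_of("wrist",n)[:4]:
        print(n,round(b["confidence"],2),np.round(b["bbox"],1),ray("wrist",*b["bbox"][:2],z))
s=state();print(s["time"],s["tool_pos"],s["tool_rot"],s["contact_force"],s["gripper_width"])
E
```

```text
time: 1.5
tool_pos: [0.4076, -0.2324, 0.2685]
tool_rot: [-0.0, 0.998, -0.066, 0.001]
contact_force: [0.9, -0.7, 0.2]
gripper_width: -0.005
grasp_force: 0.0
time: 2.0
tool_pos: [0.5045, -0.0541, 0.2682]
tool_rot: [-0.001, 0.998, -0.064, 0.0]
contact_force: [-0.9, 0.1, 0.1]
gripper_width: -0.002
grasp_force: 0.0
[ 0.5736 -0.0631  0.4097] [-0.2673  0.0364 -0.9629]
bolt_a 0.84 [309.8 161.1  30.8  26.5] [ 0.5423 -0.0569  0.052 ]
bolt_a 0.68 [469.8 164.6  34.5  34.1] [ 0.5217 -0.1884  0.052 ]
bolt_a 0.66 [166.  153.1  30.2  28.7] [0.5646 0.0598 0.052 ]
bolt_a 0.62 [313.8 157.2 493.4 141.8] [ 0.5451 -0.0607  0.052 ]
cap_a_tab 0.65 [471.8 190.4  86.9 142.6] [ 0.4975 -0.1935  0.043 ]
cap_a 0.76 [168.9 180.4  82.9 147.5] [0.5411 0.0658 0.038 ]
cap_a 0.67 [467.8 191.1  89.6 138.5] [ 0.496  -0.1923  0.038 ]
cap_a 0.62 [309.9 185.5  77.8 139.8] [ 0.5198 -0.0555  0.038 ]
2.2 [ 0.5028 -0.0595  0.2681] [ 0.0002  0.9977 -0.0684 -0.0001] [ 0.5005  0.0797 -0.1959] 0.00117660407604144
```

View pics/w1.png

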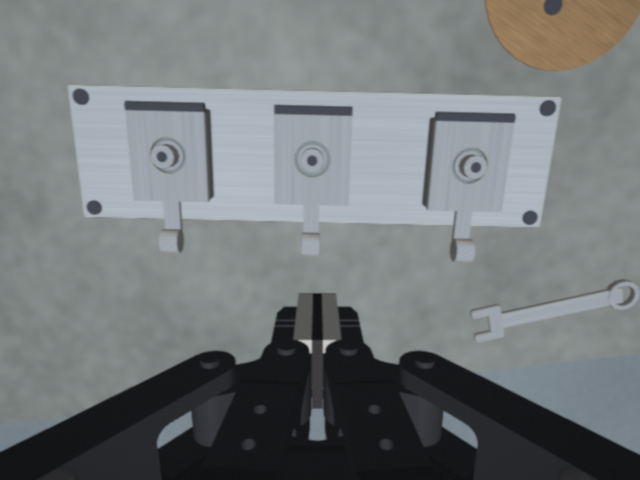

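The wrist view shows the bolt tops at about (161,157), (312,160) and (475,167), and the tabs at (172,240), (311,244) and (463,251).

```bash
python3 - <<'E'
from h import *
np.set_printoptions(precision=4,suppress=True)
P=np.array([ray("wrist",*p,.052) for p in [(161,157),(312,160.5),(475,167)]]);print(P)
print("tabs top edge",np.array([ray("wrist",*p,.050) for p in [(172,240),(311,244),(463,251)]]))
d=P[0]-P[2];yaw=np.arctan2(-d[0],d[1]);print(np.linalg.norm(P[0]-P[1]),np.linalg.norm(P[1]-P[2]),np.degrees(yaw))
from scipy.spatial.transform import Rotation as Ro
s=state();R=Ro.from_quat(s["tool_rot"],scalar_first=True).as_matrix();print("toolx yaw",np.degrees(np.arctan2(R[1,0],R[0,0])))
for p in P: print((R.T@(p-s["tool_pos"]))/.8)
print(s["tool_pos"],s["contact_force"])
E
```

```text
[[ 0.5621  0.0627  0.052 ]
 [ 0.5421 -0.0607  0.052 ]
 [ 0.5183 -0.1944  0.052 ]]
tabs top edge [[ 0.4907  0.0708  0.05  ]
 [ 0.4703 -0.0496  0.05  ]
 [ 0.4455 -0.1819  0.05  ]]
0.12499953889269992 0.13588894236863872 -9.67039142912081
toolx yaw -7.8447526799496545
[ 0.0526 -0.1616  0.27  ]
[ 0.049  -0.0053  0.2701]
[0.0422 0.1644 0.2702]
[ 0.5028 -0.0595  0.2681] [ 0.5005  0.0797 -0.1959]
```

```bash
python3 -m inch '[{"dx":0.0526,"dy":-0.1616,"dz":0.2,"rx":0,"ry":0,"rz":0.018},{"dx":0.0526,"dy":-0.1616,"dz":0.2,"rx":0,"ry":0,"rz":0.018},{"dx":0.0526,"dy":-0.1616,"dz":0.2,"rx":0,"ry":0,"rz":0.018},{"dx":0.0526,"dy":-0.1616,"dz":0.2,"rx":0,"ry":0,"rz":0.018},{"dx":0.0526,"dy":-0.1616,"dz":0.2,"rx":0,"ry":0,"rz":0.018}]' -1
python3 -m inch '[{"dx":0,"dy":0,"dz":0,"rx":0,"ry":0,"rz":0},{"dx":0,"dy":0,"dz":0,"rx":0,"ry":0,"rz":0}]' -1
python3 - <<'E'
from h import *
save("wrist","w2")
for n,z in [("bolt_a",.052)]:
    for b in nets.boxes_of("wrist",n)[:4]:
        print(n,round(b["confidence"],2),np.round(b["bbox"],1),ray("wrist",*b["bbox"][:2],z))
s=state();print(s["tool_pos"],s["tool_rot"],s["contact_force"])
c=optics.camera_info("wrist");p=c["R"]@np.array([s["tool_pos"][0],s["tool_pos"][1],s["tool_pos"][2]])+c["t"];print("tcp px",p[0]/p[2]*c["fx"]+c["cx"],p[1]/p[2]*c["fy"]+c["cy"])
E
```

```text
time: 2.7
tool_pos: [0.5593, 0.064, 0.1024]
tool_rot: [0.0, 0.997, -0.082, -0.005]
contact_force: [-1.3, -0.4, 0.1]
gripper_width: -0.002
grasp_force: 0.0
time: 2.9
tool_pos: [0.5631, 0.062, 0.1097]
tool_rot: [0.0, 0.997, -0.082, 0.001]
contact_force: [-0.7, -1.0, 0.6]
gripper_width: 0.001
grasp_force: 0.0
bolt_a 0.88 [301.8 259.9  43.8  49.9] [0.56922876 0.06898181 0.052     ]
bolt_a 0.64 [541.2 259.   61.9  49.6] [ 0.55016116 -0.04798268  0.052     ]
bolt_a 0.27 [539.  298.1 145.2 221.3] [ 0.52930249 -0.04633189  0.052     ]
[0.56366658 0.06207086 0.11070417] [ 1.58649425e-05  9.96587454e-01 -8.25154526e-02  2.15577080e-03] [-0.90188612 -1.22406623  0.10238898]
tcp px 317.55310021778934 320.787820185363
```

View pics/w2.png

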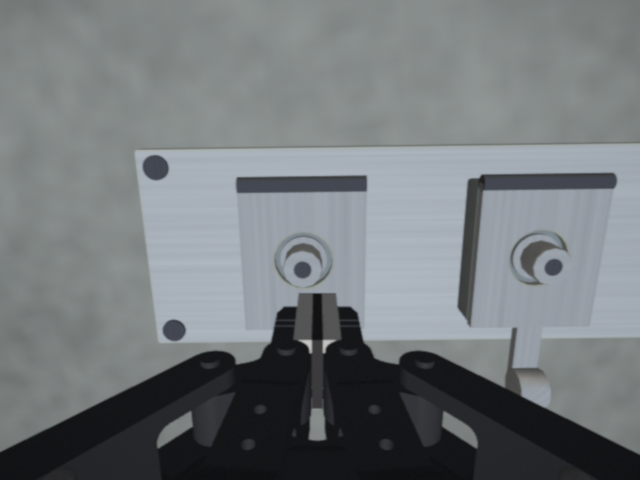

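The close view puts the left head at (302,268) and the middle head at (552,266). That agrees with the top camera, so I need to shift about 6.5 mm to the left. Then I'll go down.

```bash
python3 -m inch '[{"dx":0.001,"dy":-0.008,"dz":0.06,"rx":0,"ry":0,"rz":0},{"dx":0.001,"dy":-0.008,"dz":0.066,"rx":0,"ry":0,"rz":0},{"dx":0.001,"dy":-0.008,"dz":0.066,"rx":0,"ry":0,"rz":0},{"dx":0.001,"dy":-0.008,"dz":0.066,"rx":0,"ry":0,"rz":0},{"dx":0.001,"dy":-0.008,"dz":0.066,"rx":0,"ry":0,"rz":0}]' -1
python3 -m inch '[{"dx":0,"dy":0,"dz":0.0015,"rx":0,"ry":0,"rz":0},{"dx":0,"dy":0,"dz":0.003,"rx":0,"ry":0,"rz":0},{"dx":0,"dy":0,"dz":0.003,"rx":0,"ry":0,"rz":0}]' -1
python3 -m inch '[{"dx":0,"dy":0,"dz":0.0015,"rx":0,"ry":0,"rz":0},{"dx":0,"dy":0,"dz":0.003,"rx":0,"ry":0,"rz":0},{"dx":0,"dy":0,"dz":0.003,"rx":0,"ry":0,"rz":0}]' -1
```

```text
time: 3.5
tool_pos: [0.5658, 0.0694, 0.0578]
tool_rot: [-0.0, 0.997, -0.082, 0.002]
contact_force: [0.3, -0.3, 0.1]
gripper_width: -0.0
grasp_force: 0.0
time: 3.8
tool_pos: [0.5641, 0.0698, 0.0531]
tool_rot: [-0.0, 0.997, -0.081, 0.0]
contact_force: [-0.7, 0.4, 0.1]
gripper_width: -0.0
grasp_force: 0.0
time: 4.1
tool_pos: [0.5641, 0.0698, 0.0503]
tool_rot: [-0.0, 0.997, -0.081, -0.0]
contact_force: [-0.2, -0.4, 0.4]
gripper_width: -0.005
grasp_force: 0.3
```

```bash
python3 -m inch '[{"dx":0,"dy":0,"dz":0.002,"rx":0,"ry":0,"rz":0},{"dx":0,"dy":0,"dz":0.002,"rx":0,"ry":0,"rz":0},{"dx":0,"dy":0,"dz":0.002,"rx":0,"ry":0,"rz":0}]' -1
python3 -m inch '[{"dx":0,"dy":0,"dz":0.002,"rx":0,"ry":0,"rz":0},{"dx":0,"dy":0,"dz":0.002,"rx":0,"ry":0,"rz":0},{"dx":0,"dy":0,"dz":0.002,"rx":0,"ry":0,"rz":0}]' -1
```

```text
time: 4.4
tool_pos: [0.5641, 0.0698, 0.0489]
tool_rot: [-0.0, 0.997, -0.082, -0.0]
contact_force: [-1.1, 0.7, 0.7]
gripper_width: -0.003
grasp_force: 0.5
time: 4.7
tool_pos: [0.5642, 0.0698, 0.0473]
tool_rot: [-0.0, 0.997, -0.081, 0.0]
contact_force: [-0.1, -0.3, 2.0]
gripper_width: 0.001
grasp_force: 0.7
```

```bash
python3 -m inch '[{"dx":0,"dy":0,"dz":0.0014,"rx":0,"ry":0,"rz":0},{"dx":0,"dy":0,"dz":0.0014,"rx":0,"ry":0,"rz":0},{"dx":0,"dy":0,"dz":0.0014,"rx":0,"ry":0,"rz":0}]' -1
python3 -m inch '[{"dx":0,"dy":0,"dz":-0.0375,"rx":0,"ry":0,"rz":0},{"dx":0,"dy":0.04,"dz":-0.0375,"rx":0,"ry":0,"rz":0},{"dx":0,"dy":0.1,"dz":-0.0375,"rx":0,"ry":0,"rz":0},{"dx":0,"dy":0.156,"dz":-0.0375,"rx":0,"ry":0,"rz":0},{"dx":0,"dy":0.156,"dz":-0.0375,"rx":0,"ry":0,"rz":0}]' -1
python3 -m inch '[{"dx":0,"dy":0,"dz":0,"rx":0,"ry":0,"rz":0},{"dx":0,"dy":0,"dz":0.02,"rx":0,"ry":0,"rz":0},{"dx":0,"dy":0,"dz":0.02,"rx":0,"ry":0,"rz":0}]' -1
python3 - <<'E'
from h import *
save("wrist","w3")
for b in nets.boxes_of("wrist","bolt_a")[:3]: print(round(b["confidence"],2),np.round(b["bbox"],1),ray("wrist",*b["bbox"][:2],.052))
print(state()["tool_pos"])
E
```

```text
time: 5.0
tool_pos: [0.5642, 0.0698, 0.0462]
tool_rot: [-0.0, 0.997, -0.082, 0.0]
contact_force: [-0.2, 0.1, 1.4]
gripper_width: 0.0
grasp_force: 0.9
time: 5.5
tool_pos: [0.5429, -0.0574, 0.0759]
tool_rot: [0.001, 0.996, -0.084, -0.0]
contact_force: [-0.2, 0.4, -0.0]
gripper_width: -0.002
grasp_force: 0.0
time: 5.8
tool_pos: [0.5418, -0.0518, 0.057]
tool_rot: [-0.0, 0.997, -0.081, -0.003]
contact_force: [0.2, 0.5, -0.8]
gripper_width: -0.002
grasp_force: 0.0
0.56 [627.3 293.6  25.4  57.1] [ 0.53200013 -0.16794517  0.052     ]
0.55 [ 27.4 295.5  54.8  70.6] [0.56749238 0.05427325 0.052     ]
[ 0.54287818 -0.05210446  0.05859826]
```

View pics/w3.png

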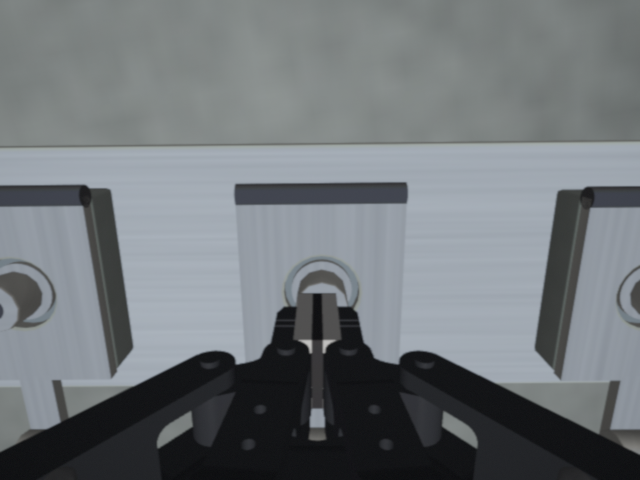

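The middle bolt head is at about (321,290), almost centred under the fingers at column 317. Now I'll tap it.

```bash
python3 -m inch '[{"dx":0,"dy":0.001,"dz":0.004,"rx":0,"ry":0,"rz":0},{"dx":0,"dy":0.001,"dz":0.006,"rx":0,"ry":0,"rz":0},{"dx":0,"dy":0.001,"dz":0.006,"rx":0,"ry":0,"rz":0}]' -1
python3 -m inch '[{"dx":0,"dy":0,"dz":0.002,"rx":0,"ry":0,"rz":0},{"dx":0,"dy":0,"dz":0.002,"rx":0,"ry":0,"rz":0},{"dx":0,"dy":0,"dz":0.002,"rx":0,"ry":0,"rz":0}]' -1
python3 -m inch '[{"dx":0,"dy":0,"dz":0.002,"rx":0,"ry":0,"rz":0},{"dx":0,"dy":0,"dz":0.002,"rx":0,"ry":0,"rz":0},{"dx":0,"dy":0,"dz":0.002,"rx":0,"ry":0,"rz":0}]' -1
```

```text
time: 6.2
tool_pos: [0.5436, -0.0539, 0.0551]
tool_rot: [-0.0, 0.997, -0.081, -0.0]
contact_force: [0.4, 0.7, 0.3]
gripper_width: -0.002
grasp_force: 0.0
time: 6.5
tool_pos: [0.5437, -0.0542, 0.0538]
tool_rot: [-0.0, 0.997, -0.082, 0.0]
contact_force: [-0.0, 0.1, 0.1]
gripper_width: -0.0
grasp_force: 0.0
time: 6.8
tool_pos: [0.5436, -0.0542, 0.0521]
tool_rot: [-0.0, 0.997, -0.082, -0.0]
contact_force: [-0.5, 0.3, 1.1]
gripper_width: -0.001
grasp_force: 0.0
```

```bash
python3 -m inch '[{"dx":0,"dy":0,"dz":0.0015,"rx":0,"ry":0,"rz":0},{"dx":0,"dy":0,"dz":0.0015,"rx":0,"ry":0,"rz":0},{"dx":0,"dy":0,"dz":0.0015,"rx":0,"ry":0,"rz":0}]' -1
python3 -m inch '[{"dx":0,"dy":0,"dz":0.0015,"rx":0,"ry":0,"rz":0},{"dx":0,"dy":0,"dz":0.0015,"rx":0,"ry":0,"rz":0},{"dx":0,"dy":0,"dz":0.0015,"rx":0,"ry":0,"rz":0}]' -1
```

```text
time: 7.1
tool_pos: [0.5437, -0.0542, 0.0521]
tool_rot: [0.0, 0.997, -0.081, -0.0]
contact_force: [-3.7, 0.1, 7.1]
gripper_width: 0.0
grasp_force: 3.3
time: 7.4
tool_pos: [0.5437, -0.0542, 0.052]
tool_rot: [0.0, 0.997, -0.081, -0.001]
contact_force: [-7.1, 1.9, 12.9]
gripper_width: -0.002
grasp_force: 6.8
```

The middle bolt is tight. On to the right one.

```bash
python3 -m inch '[{"dx":0,"dy":0,"dz":-0.0375,"rx":0,"ry":0,"rz":0},{"dx":0,"dy":0.05,"dz":-0.0375,"rx":0,"ry":0,"rz":0},{"dx":-0.002,"dy":0.11,"dz":-0.0375,"rx":0,"ry":0,"rz":0},{"dx":-0.002,"dy":0.171,"dz":-0.0375,"rx":0,"ry":0,"rz":0},{"dx":-0.002,"dy":0.171,"dz":-0.0375,"rx":0,"ry":0,"rz":0}]' -1
python3 -m inch '[{"dx":0,"dy":0,"dz":0,"rx":0,"ry":0,"rz":0},{"dx":0,"dy":0,"dz":0.02,"rx":0,"ry":0,"rz":0},{"dx":0,"dy":0,"dz":0.02,"rx":0,"ry":0,"rz":0},{"dx":0,"dy":0,"dz":0.02,"rx":0,"ry":0,"rz":0}]' -1
python3 - <<'E'
from h import *
save("wrist","w4")
print(state()["tool_pos"])
E
```

```text
time: 7.9
tool_pos: [0.5193, -0.1937, 0.0804]
tool_rot: [0.001, 0.996, -0.084, 0.001]
contact_force: [0.7, 0.4, 0.6]
gripper_width: -0.001
grasp_force: 0.0
time: 8.3
tool_pos: [0.5191, -0.1872, 0.0622]
tool_rot: [-0.001, 0.997, -0.081, -0.001]
contact_force: [-0.4, 0.4, 0.7]
gripper_width: -0.002
grasp_force: 0.0
[ 0.51965051 -0.18762252  0.06292279]
```

View pics/w4.png

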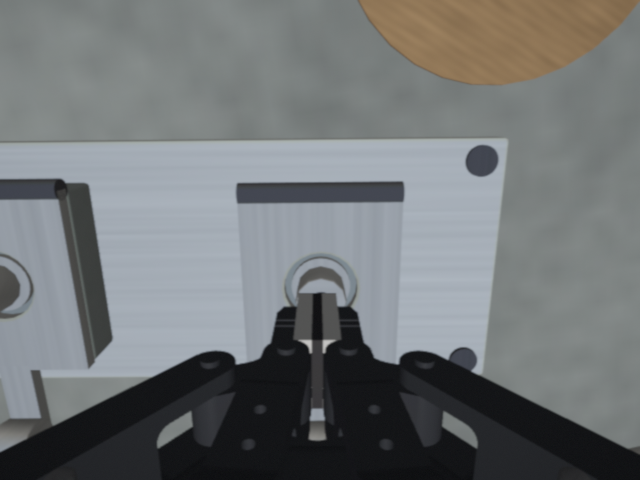

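The right bolt is at about (321,288), also centred. I'll tap it.

```bash
python3 -m inch '[{"dx":0,"dy":0.001,"dz":0.006,"rx":0,"ry":0,"rz":0},{"dx":0,"dy":0.001,"dz":0.01,"rx":0,"ry":0,"rz":0},{"dx":0,"dy":0.001,"dz":0.01,"rx":0,"ry":0,"rz":0}]' -1
python3 -m inch '[{"dx":0,"dy":0,"dz":0.0015,"rx":0,"ry":0,"rz":0},{"dx":0,"dy":0,"dz":0.0025,"rx":0,"ry":0,"rz":0},{"dx":0,"dy":0,"dz":0.0025,"rx":0,"ry":0,"rz":0}]' -1
python3 -m inch '[{"dx":0,"dy":0,"dz":0.0015,"rx":0,"ry":0,"rz":0},{"dx":0,"dy":0,"dz":0.0015,"rx":0,"ry":0,"rz":0},{"dx":0,"dy":0,"dz":0.0015,"rx":0,"ry":0,"rz":0}]' -1
python3 -m inch '[{"dx":0,"dy":0,"dz":0.0015,"rx":0,"ry":0,"rz":0},{"dx":0,"dy":0,"dz":0.0015,"rx":0,"ry":0,"rz":0},{"dx":0,"dy":0,"dz":0.0015,"rx":0,"ry":0,"rz":0}]' -1
```

```text
time: 8.65
tool_pos: [0.5194, -0.1894, 0.0551]
tool_rot: [-0.0, 0.997, -0.081, -0.0]
contact_force: [0.2, 0.8, -0.4]
gripper_width: 0.002
grasp_force: 0.0
time: 8.95
tool_pos: [0.5197, -0.1898, 0.0537]
tool_rot: [-0.0, 0.997, -0.082, -0.0]
contact_force: [-0.3, 0.7, 0.1]
gripper_width: 0.002
grasp_force: 0.0
time: 9.25
tool_pos: [0.5197, -0.1897, 0.0525]
tool_rot: [-0.0, 0.997, -0.082, -0.0]
contact_force: [-0.1, 0.2, 0.1]
gripper_width: 0.001
grasp_force: 0.0
time: 9.55
tool_pos: [0.52, -0.1898, 0.0521]
tool_rot: [0.0, 0.997, -0.081, 0.0]
contact_force: [-1.8, 1.0, 4.8]
gripper_width: -0.0
grasp_force: 2.7
```

The right bolt is tight too, so the left one is loose. I'll go above the left tab.

```bash
python3 -m inch '[{"dx":0,"dy":0,"dz":-0.06,"rx":0,"ry":0,"rz":0},{"dx":0,"dy":0,"dz":-0.09,"rx":0,"ry":0,"rz":0},{"dx":-0.03,"dy":-0.06,"dz":-0.09,"rx":0,"ry":0,"rz":0},{"dx":-0.05,"dy":-0.115,"dz":-0.09,"rx":0,"ry":0,"rz":0},{"dx":-0.0745,"dy":-0.166,"dz":-0.09,"rx":0,"ry":0,"rz":0}]' 0.2
python3 -m inch '[{"dx":-0.02,"dy":-0.06,"dz":0,"rx":0,"ry":0,"rz":0},{"dx":-0.02,"dy":-0.12,"dz":0,"rx":0,"ry":0,"rz":0},{"dx":-0.02,"dy":-0.16,"dz":0,"rx":0,"ry":0,"rz":0},{"dx":-0.02,"dy":-0.16,"dz":0,"rx":0,"ry":0,"rz":0},{"dx":-0.02,"dy":-0.16,"dz":0,"rx":0,"ry":0,"rz":0}]' 0.2
python3 -m inch '[{"dx":0,"dy":0,"dz":0,"rx":0,"ry":0,"rz":0},{"dx":0,"dy":0,"dz":0,"rx":0,"ry":0,"rz":0},{"dx":0,"dy":0,"dz":0,"rx":0,"ry":0,"rz":0}]' 0.2
python3 - <<'E'
from h import *
save("wrist","w5")
for b in nets.boxes_of("wrist","cap_a_tab")[:3]: print(round(b["confidence"],2),np.round(b["bbox"],1),ray("wrist",*b["bbox"][:2],.052))
s=state();print(s["tool_pos"],s["tool_rot"],s["gripper_width"])
c=optics.camera_info("wrist")
for q in [(.564,.069,.052),(.490,.0812,.054)]:
    p=c["R"]@np.array(q)+c["t"];print("px",p[0]/p[2]*c["fx"]+c["cx"],p[1]/p[2]*c["fy"]+c["cy"])
E
```

```text
time: 10.05
tool_pos: [0.4822, -0.0476, 0.1234]
tool_rot: [-0.0, 0.997, -0.082, 0.001]
contact_force: [-0.7, 0.8, -0.1]
gripper_width: 0.6
grasp_force: 0.0
time: 10.55
tool_pos: [0.4874, 0.0804, 0.123]
tool_rot: [0.0, 0.997, -0.081, -0.0]
contact_force: [0.4, 0.2, 0.3]
gripper_width: 0.601
grasp_force: 0.0
time: 10.85
tool_pos: [0.4875, 0.079, 0.1233]
tool_rot: [0.0, 0.997, -0.082, -0.0]
contact_force: [0.3, -0.0, -0.1]
gripper_width: 0.602
grasp_force: 0.0
[0.48753894 0.07921801 0.12331074] [ 7.24407668e-06  9.96615491e-01 -8.22043989e-02 -2.28837171e-05] 0.597659007293876
px 312.25875354339286 106.36083646247934
px 312.86659268922125 257.26422545824653
```

View pics/w5.png

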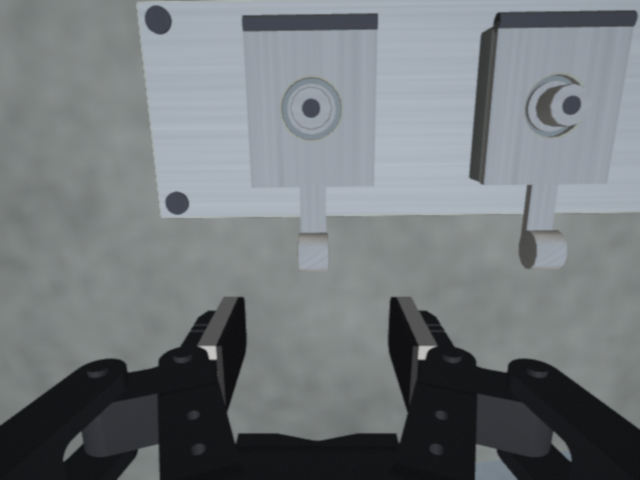

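The tab at (313,252) and the bolt at (311,106) match the prediction. I'll descend and pinch.

```bash
python3 -m inch '[{"dx":0.003,"dy":-0.003,"dz":0.05,"rx":0,"ry":0,"rz":0},{"dx":0.003,"dy":-0.003,"dz":0.1,"rx":0,"ry":0,"rz":0},{"dx":0.003,"dy":-0.003,"dz":0.121,"rx":0,"ry":0,"rz":0},{"dx":0.003,"dy":-0.003,"dz":0.121,"rx":0,"ry":0,"rz":0},{"dx":0.003,"dy":-0.003,"dz":0.121,"rx":0,"ry":0,"rz":0}]' 0.2
python3 -m inch '[{"dx":0,"dy":0,"dz":0,"rx":0,"ry":0,"rz":0},{"dx":0,"dy":0,"dz":0,"rx":0,"ry":0,"rz":0},{"dx":0,"dy":0,"dz":0,"rx":0,"ry":0,"rz":0},{"dx":0,"dy":0,"dz":0,"rx":0,"ry":0,"rz":0},{"dx":0,"dy":0,"dz":0,"rx":0,"ry":0,"rz":0}]' -1
python3 - <<'E'
# arc waypoints: tool x / dz fractions relative to start
import numpy as np
r=np.hypot(.115,.008);a0=np.arctan2(.008,.115)
for d in range(5,61,5):
    a=a0+np.radians(d);print(d,round((r*np.cos(a0)-r*np.cos(a))/.8,4),round(-(r*np.sin(a)-r*np.sin(a0))/.8,4))
E
```

```text
time: 11.45
tool_pos: [0.4906, 0.0817, 0.027]
tool_rot: [-0.0, 0.997, -0.082, 0.0]
contact_force: [-0.1, -0.7, -0.3]
gripper_width: 0.602
grasp_force: 0.0
time: 11.95
tool_pos: [0.4915, 0.0805, 0.0285]
tool_rot: [0.002, 0.997, -0.081, 0.001]
contact_force: [-1.9, -5.8, 5.4]
gripper_width: 0.173
grasp_force: 58.7
5 0.0014 -0.0125
10 0.0039 -0.0248
15 0.0075 -0.0369
20 0.0121 -0.0486
25 0.0177 -0.0598
30 0.0243 -0.0705
35 0.0317 -0.0806
40 0.0401 -0.0901
45 0.0492 -0.0987
50 0.059 -0.1065
55 0.0695 -0.1135
60 0.0805 -0.1195
```

Gripped. I'll swing the cap up along its arc.

```bash
python3 -m inch '[{"dx":0.0005,"dy":0,"dz":-0.006,"rx":0,"ry":0,"rz":0},{"dx":0.0014,"dy":0,"dz":-0.0125,"rx":0,"ry":0,"rz":0},{"dx":0.0025,"dy":0,"dz":-0.0187,"rx":0,"ry":0,"rz":0},{"dx":0.0039,"dy":0,"dz":-0.0248,"rx":0,"ry":0,"rz":0},{"dx":0.0039,"dy":0,"dz":-0.0248,"rx":0,"ry":0,"rz":0}]' -1
python3 -m inch '[{"dx":0.0036,"dy":0,"dz":-0.0121,"rx":0,"ry":0,"rz":0},{"dx":0.0082,"dy":0,"dz":-0.0238,"rx":0,"ry":0,"rz":0},{"dx":0.0138,"dy":0,"dz":-0.035,"rx":0,"ry":0,"rz":0},{"dx":0.0204,"dy":0,"dz":-0.0457,"rx":0,"ry":0,"rz":0},{"dx":0.0204,"dy":0,"dz":-0.0457,"rx":0,"ry":0,"rz":0}]' -1
```

```text
time: 12.45
tool_pos: [0.4944, 0.08, 0.0469]
tool_rot: [0.001, 0.997, -0.081, 0.002]
contact_force: [4.8, -5.1, -8.2]
gripper_width: 0.173
grasp_force: 58.7
time: 12.95
tool_pos: [0.51, 0.0776, 0.0832]
tool_rot: [0.001, 0.997, -0.081, 0.001]
contact_force: [3.2, -4.4, -8.1]
gripper_width: 0.174
grasp_force: 58.9
```

```bash
python3 -m inch '[{"dx":0.0074,"dy":0,"dz":-0.0101,"rx":0,"ry":0,"rz":0},{"dx":0.0158,"dy":0,"dz":-0.0196,"rx":0,"ry":0,"rz":0},{"dx":0.0249,"dy":0,"dz":-0.0282,"rx":0,"ry":0,"rz":0},{"dx":0.0347,"dy":0,"dz":-0.036,"rx":0,"ry":0,"rz":0},{"dx":0.0347,"dy":0,"dz":-0.036,"rx":0,"ry":0,"rz":0}]' -1
python3 -m inch '[{"dx":0,"dy":0,"dz":0,"rx":0,"ry":0,"rz":0},{"dx":0,"dy":0,"dz":0,"rx":0,"ry":0,"rz":0},{"dx":0,"dy":0,"dz":0,"rx":0,"ry":0,"rz":0},{"dx":0,"dy":0,"dz":0,"rx":0,"ry":0,"rz":0},{"dx":0,"dy":0,"dz":0,"rx":0,"ry":0,"rz":0}]' -1
python3 - <<'E'
from h import *
save("scene","s2"); im=cv2.imread("pics/s2.png")[170:370,180:400];cv2.imwrite("pics/s2c.png",cv2.resize(im,None,fx=3,fy=3))
s=state();print(s["tool_pos"],s["joint_vel"])
E
```

```text
time: 13.45
tool_pos: [0.5376, 0.0734, 0.1121]
tool_rot: [0.001, 0.997, -0.082, 0.0]
contact_force: [0.8, -5.4, -9.8]
gripper_width: 0.167
grasp_force: 59.5
time: 13.95
tool_pos: [0.5372, 0.0734, 0.1118]
tool_rot: [0.001, 0.997, -0.082, 0.0]
contact_force: [2.0, -5.2, -8.9]
gripper_width: 0.174
grasp_force: 59.6
[0.53723444 0.07345454 0.11180874] [ 0.0011614  -0.00096621  0.00101452  0.00174967  0.00060726  0.0006161 ]
```

View pics/s2c.png

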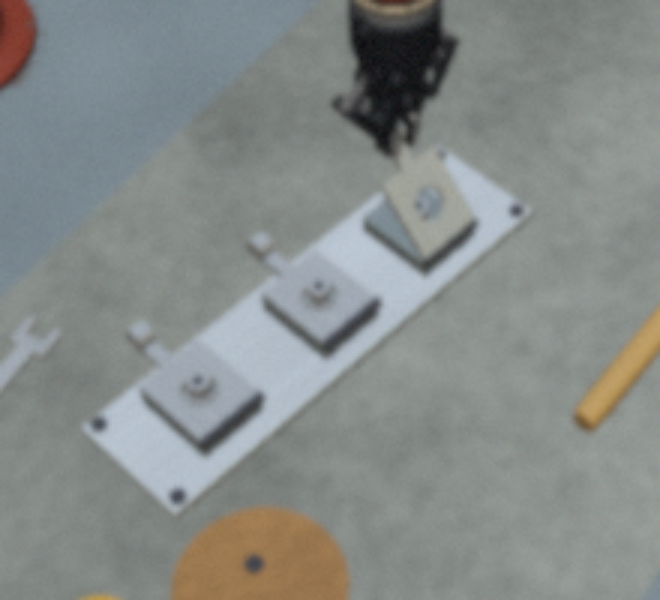

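The left cap stands about 50° open at (430,200) in the crop, held by the fingers. The middle and right caps are shut and nothing else has moved.

```bash
python3 -c "
from plant import ticket
print(ticket.job_done())"
```

```text
the job is handed in; nothing more can be done
None
```

I handed the job in with the left bolt's cap held about 50° open: tapped left to right, the left bolt sank about 6 mm and the other two held firm; their caps stayed shut, and the judge returned no verdict.

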